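# Wedge up the front of a jar display stand and hold it

### The arm

A 6-joint arm with a two-finger parallel gripper is mounted at the origin on a cart in front of the work surface, level with it; the furniture and walls round the work are solid. World frame = base frame: x ahead of the robot, y to its left, z up, the work surface at z = 0. Lengths are in m, angles in rad, forces in N, time in s.
With the tool pointing down it reaches from about 0.3 to 0.75 m from the base axis. Payload 8.5 kg.
Tool frame: the origin (TCP) lies at the very end of the fingers, on their centre line; the grasp point (between the pads) lies 19 mm behind it; z points along the fingers, y is the direction in which the jaws open and shut (so a half turn about z gives the same grasp; the last joint's range is limited). The gripper opens to 85 mm and grips with 20 to 120 N. Pads are 22 mm wide; open, the fingers measure 114 mm over their backs; the gripper's body (76 mm by 85 mm) begins 54 mm behind the grasp point. The pads swing forward as they close: fully open they stand 13 mm farther back than shut.
Start: joints at [-1.341, 0.381, 1.297, -0, 1.464, -0.215], TCP at [0.237, -0.496, 0.231] pointing down, gripper open.
Joint ranges: [-3.11, 3.11], [-0.89, 2.33], [0.22, 2.48], [-1.42, 4.56], [0.17, 2.85], [-2.88, 2.88]. Speed limits (rad/s): [2.39, 2.39, 3.14, 3.14, 3.14, 3.14].

### API

Orientations are given as a 3x3 rotation matrix whose columns are the frame's x, y, z axes.
In Python, from rig import ctrl gives the robot as it stands.
- The arm moves only by the tool servo_tool, never from a script. Its arguments are lists of equal length, an entry for each row: "dp": the shift along the tool's x, y, z in cm, a list of three; "rot": the turn, a rotation vector about the tool's x, y, z in rad, a list of three; "claw": the closure in counts, from 0 (fully open) to 255 (shut). A call has 1 to 8 rows; each row shifts and turns the commanded pose from where the row before left it, along the tool's axes as they then stand; what a row does not reach is not made up. A row lasts 1/10 s, in which the tool goes at most 50 mm and 8.59 degrees, less where a joint would pass 70% of its speed; a pose out of reach is approached as far as the arm can. A call with a gripper value outside its range is refused whole. The fingers move at their own pace and stop on an object; the grip force is fixed at half the most. Time passes only in rows, so rows that do not move let the fingers close. It gives the time, the measured TCP pose, the force and the opening at its end, in the units of the state.
- ctrl.read_state(): the state, without advancing time (a new reading comes with each control period).
- ctrl.camera(name): name is "scene" or "top" or "wrist"; returns the picture (384x512x3 uint8, red, green, blue); there is no depth.
- ctrl.camera_model(name): a dict with "K" (3x3 intrinsics, pixels), "dist_coeffs" ([k1, k2, p1, p2, k3] as OpenCV has them; the pictures are not rectified), "extrinsics" (4x4, takes a point from camera to world coordinates); the wrist camera has in their place "T_tool_cam" (4x4, takes a point from camera to tool coordinates, whose origin is the TCP and whose axes are the flange's). Camera axes: x right, y down, z forward; pixel columns grow to the right and rows downward; lengths in m; the calibration is good to about 2 mm. A picture is of the moment at which its call begins: read the wrist's pose just before it. camera_model takes no time and is no camera call.
- ctrl.hand_in(): hands the job in, once; it reports no verdict.
The state is a dict: "time_s": time; "joint_pos": joint angles; "qvel": joint speeds; "joint_torque": joint torques, N m; "tcp_pos": TCP position; "tool_rot": TCP orientation; "wrist_force": force on the tool from outside, world axes, zero at the start; "torque": the same for the moment, N m; "finger_gap": finger opening in m.
Only numpy, scipy, OpenCV 4.12 (cv2) and the standard library are available. Lean on these libraries where they do the work, as an engineer would, in place of code of your own. Each camera call takes 0.05 s, during which the arm holds its last target. There are 200 camera calls.

### The job

I want to stick a pad under the front of the jar stand's hinged deck. Take the long tapered wooden wedge by its thick end, lay it flat on the table and push its thin end squarely under the middle of the deck's front edge until that edge just lifts off its runners, by about 5 mm; then stop and finish while still gripping the wedge there, with the deck resting on it. Raise the deck with the wedge alone, not with the gripper, keep the jar standing on it, and leave everything else where it is.

Things in the scene. Friction and masses are not known exactly. Their poses are not given: they have to be found in the camera images.
- stand: wooden display stand fixed to the table, 150 x 150 mm: two runners 16 mm high and 16 mm wide along its sides and a rail at the back; open at the front between the runners (118 mm clear). Origin: centre of its footprint, z = 0. Its x axis runs level from the front edge (at x = -75 mm) to the back: push the wedge along +x. y to its left, z up.
- deck: the stand's deck: wooden board 150 x 150 x 12 mm with 10 mm rims, lying on the runners, underside 16 mm above the table. It turns freely on a hinge along its back edge; 3 to 6 N at its front edge lifts it, and it falls back by itself. Origin: middle of its lower front edge, the edge to be raised (16 mm up when down); axes as the stand's when it is down.
- deck_jar: a plum-coloured berry jar with a grey screw lid, 70 mm across and 86 mm tall, standing loose on the deck near its middle. Origin: centre of its underside
- wedge: loose piece of pale wood 145 mm long, 30 mm wide, flat underside, 70 to 140 g, lying flat on the table. From the thin tip its top slopes evenly from 4 mm to 28 mm thick over 100 mm (2.4 mm per 10 mm); the last 45 mm, the handle, is level. Origin: centre of underside; x points to the tip (at +72.5 mm), y across, z up. Pushing it under the deck takes up to about 12 N.
- wedge_handle (a point): centre of the wedge's handle, half-way up (14 mm above its underside), 122.5 mm behind the tip; axes as the wedge's. Grip it here across its 30 mm width from above
- wedge_tip (a point): middle of the wedge's thin tip, at its underside
- block: bystander: plain straight wooden block of the same pale wood, 100 x 30 x 28 mm, no taper, lying on the table near the wedge (the two swap places). Origin: centre of its underside
- tape_roll: bystander: roll of tape lying flat, 66 mm across, 24 mm high
- peg_a: bystander: small wooden peg, 72 x 13 x 10 mm, lying on the table
- peg_b: bystander: another such peg
- marker: bystander: marker pen, 125 mm long, 17 mm thick, lying on the table
Not all that is in view belongs to the job. Leave any turquoise look-alike of the deck_jar alone.

How it is judged:
At the end, for the whole second after the job is handed in: The deck's front edge is 2 to 8 mm above its rest, carried by the wedge alone; the wedge lies flat, square within 0.25 rad, its tip under the deck within 30 mm of the middle; the fingers still grip it; it is still; the gripper is off the deck; the jar stands upright on the deck (z of deck in the frame of stand between 0.018 and 0.024 m and contact force between wedge and deck above 0.8 N and contact force between the fingers and wedge above 3 N and contact force between each of the arm, the fingers and deck below 0.5 N and height (world z) of wedge between -0.003 and 0.004 m and angle between wedge's own z axis and vertical below 0.08 rad and angle between the x axis of wedge and the x axis of stand, either way round below 0.25 rad and x of wedge_tip in the frame of stand above -0.04 m and y of wedge_tip in the frame of stand between -0.03 and 0.03 m and z of deck_jar in the frame of stand above 0.024 m and angle between deck_jar's own z axis and vertical below 0.12 rad and linear speed of wedge below 0.02 m/s); the arm keeps its last pose, push and grip.
It fails at once if the gripper or arm presses on the deck (contact force between any of the arm, the fingers and deck above 3 N).
It fails at once if the jar on the deck tips over (angle between deck_jar's own z axis and vertical above 0.35 rad).
It fails at once if a bystander is moved more than 30 mm (distance of any of block, tape_roll, peg_a, peg_b, marker from where it was at the start of the episode above 0.03 m).
It also fails if it takes over 48 s, if anything falls off the work surface, if the arm or the gripper's body presses on something with over 40 N, if the wrist force passes 120 N, or if a joint passes its speed limit or range.

## Working session

There is one attempt and no reset: what is moved stays moved. The work goes in short steps, Python scripts to look and compute and a tool call to move; the robot and the scene stay as the last step left them, time stands still between calls to the robot, and variables do not carry over. Pictures are saved under pics/ and viewed, about 8 in all and at most 12, crops included, and the job is handed in when it is done.

Besides the shell and the picture viewer there is one more tool, called by a JSON object that holds its "op" and its "data". servo_tool: Moves the arm, as the interface text tells. Its arguments: {"type":"object","properties":{"dp":{"type":"array"},"rot":{"type":"array"},"claw":{"type":"array"}},"required":["dp","rot","claw"]}

```bash
ls; mkdir -p pics; cat > h.py <<'E'
import numpy as np, cv2
from rig import ctrl
def snap(name,fn):
    s=ctrl.read_state(); im=ctrl.camera(name); m=ctrl.camera_model(name)
    if 'extrinsics' in m: T=np.array(m['extrinsics'])
    else:
        B=np.eye(4);B[:3,:3]=s['tool_rot'];B[:3,3]=s['tcp_pos'];T=B@np.array(m['T_tool_cam'])
    cv2.imwrite(f'pics/{fn}.png',im[:,:,::-1]); np.savez(f'pics/{fn}.npz',K=m['K'],d=m['dist_coeffs'],T=T)
    return im
def ray(fn,uv,z):
    a=np.load(f'pics/{fn}.npz'); p=cv2.undistortPoints(np.array(uv,float).reshape(-1,1,2),a['K'],a['d']).reshape(-1,2)
    T=a['T']; r=np.c_[p,np.ones(len(p))]@T[:3,:3].T; o=T[:3,3]
    return o+r*((z-o[2])/r[:,2])[:,None]
def proj(fn,P):
    a=np.load(f'pics/{fn}.npz');C=np.linalg.inv(a['T']);r=cv2.Rodrigues(C[:3,:3])[0]
    return cv2.projectPoints(np.array(P,float).reshape(-1,3),r,C[:3,3],a['K'],a['d'])[0].reshape(-1,2)
E
python3 - <<'E'
from h import *
a=snap('top','top0');b=snap('scene','sc0')
cv2.imwrite('pics/both.png',cv2.resize(np.hstack([a,b])[:,:,::-1],(800,300),interpolation=cv2.INTER_AREA))
s=ctrl.read_state();print(s['time_s'],s['tool_rot'])
for f in('top0','sc0'):print(np.load(f'pics/{f}.npz')['T'].round(3))
E
```

```text
pics
0.1 [[ 9.02688724e-01  4.30294076e-01 -2.74430220e-04]
 [ 4.30294066e-01 -9.02687907e-01  1.24894330e-03]
 [ 2.89688062e-04 -1.24549273e-03 -9.99999182e-01]]
[[-0.004 -0.987  0.16   0.36 ]
 [-1.     0.006  0.015  0.013]
 [-0.016 -0.16  -0.987  1.179]
 [ 0.     0.     0.     1.   ]]
[[ 0.705 -0.47   0.531 -0.285]
 [-0.709 -0.484  0.513 -0.793]
 [ 0.016 -0.738 -0.674  1.129]
 [ 0.     0.     0.     1.   ]]
```

View pics/top0.png

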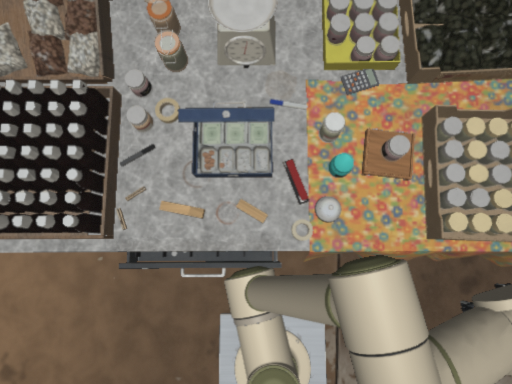

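View pics/sc0.png

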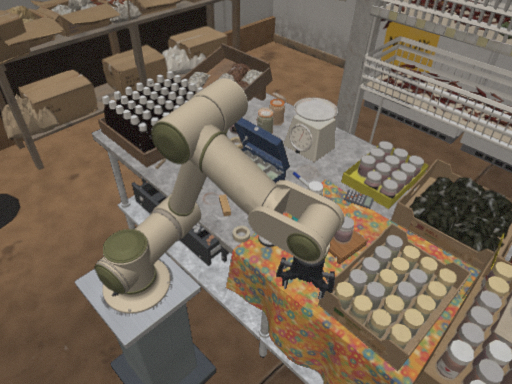

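The top view shows the stand at about (387,154) with the jar at (397,147). Two pale wood pieces lie at (182,210) and (251,211). I'll enlarge these areas.

```bash
python3 - <<'E'
from h import *
im=cv2.imread('pics/top0.png')
a=cv2.resize(im[115:195,350:430],(400,400),interpolation=cv2.INTER_CUBIC)
b=cv2.resize(im[190:240,150:280],(780,300)[:2],interpolation=cv2.INTER_CUBIC)
sc=cv2.imread('pics/sc0.png');c=cv2.resize(sc[185:275,310:400],(390,300),interpolation=cv2.INTER_CUBIC)
o=np.zeros((600,800,3),np.uint8);o[:300,:780]=b;o[300:600,:300]=cv2.resize(a,(300,300));o[300:600,320:710]=c
cv2.imwrite('pics/c1.png',o)
hsv=cv2.cvtColor(im,cv2.COLOR_BGR2HSV)
m=cv2.inRange(hsv,(8,75,110),(28,255,255));m[:,:110]=0;m[:195]=0;m[225:]=0;m[:,290:]=0
for c in cv2.findContours(m,0,1)[0]:
    if cv2.contourArea(c)<60: continue
    r=cv2.minAreaRect(c);bx=cv2.boxPoints(r);print(cv2.contourArea(c),bx.round(1).tolist(),ray('top0',bx,.014).round(3)[:,:2].tolist())
m=cv2.inRange(hsv,(3,80,40),(18,220,150));m[:,:355]=0;m[:,422:]=0;m[:120]=0;m[190:]=0
m=cv2.morphologyEx(m,cv2.MORPH_OPEN,np.ones((5,5)))
for c in cv2.findContours(m,0,1)[0]:
    if cv2.contourArea(c)<300: continue
    r=cv2.minAreaRect(c);bx=cv2.boxPoints(r);print('stand',cv2.contourArea(c),bx.round(1).tolist(),ray('top0',bx,.03).round(3)[:,:2].tolist())
E
```

```text
339.5 [[159.39999389648438, 209.10000610351562], [161.1999969482422, 200.1999969482422], [203.8000030517578, 208.8000030517578], [202.10000610351562, 217.60000610351562]] [[0.471, 0.354], [0.499, 0.349], [0.471, 0.213], [0.443, 0.218]]
246.0 [[236.0, 206.39999389648438], [240.60000610351562, 198.6999969482422], [267.0, 214.60000610351562], [262.3999938964844, 222.3000030517578]] [[0.478, 0.111], [0.503, 0.096], [0.452, 0.012], [0.428, 0.027]]
stand 1399.0 [[361.29998779296875, 175.39999389648438], [365.20001220703125, 128.6999969482422], [414.70001220703125, 132.8000030517578], [410.79998779296875, 179.5]] [[0.573, -0.286], [0.725, -0.305], [0.71, -0.461], [0.559, -0.439]]
```

View pics/c1.png

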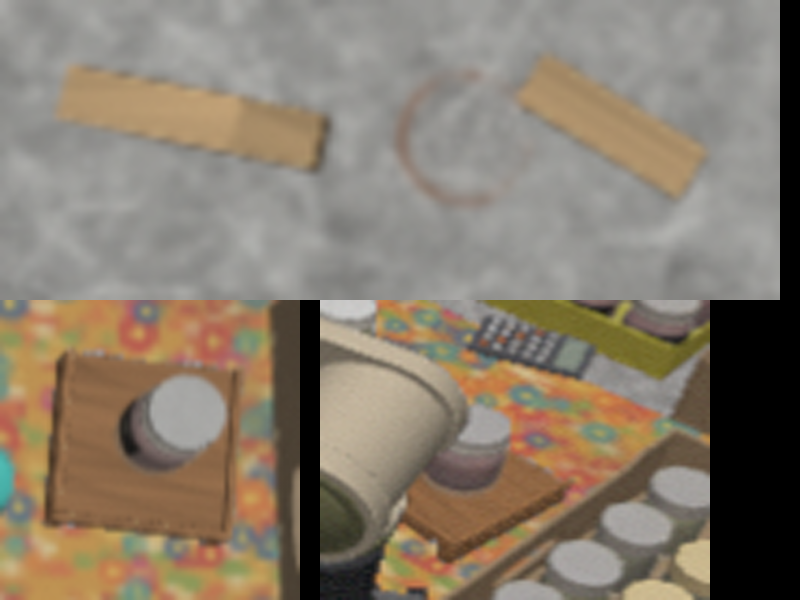

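The wedge is the left piece, 145 mm long, with its tip at the left end and its handle at about (0.461,0.238). The other piece is the block. The stand's front is at about (0.566,-0.362) and faces the robot. I'll take a wrist look at the stand first, since it's on the way.

{"op": "servo_tool", "data": {"dp": [[4,0,0],[4,0,0],[4,0,0],[4,0,0],[4,0,0],[0,0,0]], "rot": [[0,0,0],[0,0,0],[0,0,0],[0,0,0],[0,0,0],[0,0,0]], "claw": [0,0,0,0,0,0]}}

```text
time_s: 0.7
tcp_pos: [0.4204, -0.408, 0.2307]
tool_rot: [[0.901, 0.434, 0.0], [0.434, -0.901, 0.001], [0.001, -0.001, -1.0]]
wrist_force: [-0.6, -0.1, -0.6]
finger_gap: 0.0853
```

```bash
python3 - <<'E'
from h import *
snap('wrist','w1');s=ctrl.read_state();print(s['time_s'],s['tcp_pos'],s['wrist_force'],s['joint_pos']);print(np.array(ctrl.camera_model('wrist')['T_tool_cam']).round(3))
print(proj('w1',[[.573,-.286,.028],[.725,-.305,.028],[.71,-.461,.028],[.559,-.439,.028]]).round())
E
```

```text
0.75 [ 0.4187188  -0.4090761   0.23075243] [-0.62127375  0.06410923 -0.63100765] [-9.75875405e-01  4.44193492e-01  1.19526828e+00  6.21231441e-05
  1.50311024e+00  1.46696666e-01]
[[ 0.002 -0.953 -0.302  0.075]
 [ 1.     0.002  0.    -0.   ]
 [ 0.    -0.302  0.953 -0.142]
 [ 0.     0.     0.     1.   ]]
[[ 211.  -51.]
 [ 313. -255.]
 [ 469. -120.]
 [ 352.   47.]]
```

View pics/w1.png

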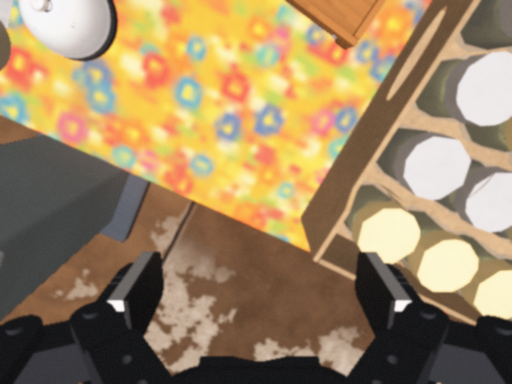

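The front-right corner of the stand is at pixel (345,46), against a prediction of (352,47). The calibration agrees to a few mm. Next I'll move over the wedge.

{"op": "servo_tool", "data": {"dp": [[2.3,-4,0],[2.3,-4,0],[2.3,-4,0],[2.3,-4,0],[2.3,-4,0],[2.3,-4,0],[2.3,-4,0]], "rot": [[0,0,0],[0,0,0],[0,0,0],[0,0,0],[0,0,0],[0,0,0],[0,0,0]], "claw": [0,0,0,0,0,0,0]}}

```text
time_s: 1.45
tcp_pos: [0.4413, -0.0874, 0.2313]
tool_rot: [[0.903, 0.429, -0.0], [0.429, -0.903, -0.0], [-0.0, 0.0, -1.0]]
wrist_force: [1.1, -0.4, -0.1]
finger_gap: 0.0853
```

{"op": "servo_tool", "data": {"dp": [[2.3,-4,0],[2.3,-4,0],[2.3,-4,0],[2.3,-4,0],[2.3,-4,0],[2.3,-4,0],[2.3,-4,0]], "rot": [[0,0,0],[0,0,0],[0,0,0],[0,0,0],[0,0,0],[0,0,0],[0,0,0]], "claw": [0,0,0,0,0,0,0]}}

```text
time_s: 2.15
tcp_pos: [0.4668, 0.2346, 0.2313]
tool_rot: [[0.903, 0.429, -0.0], [0.429, -0.903, -0.0], [-0.0, 0.0, -1.0]]
wrist_force: [1.3, -1.1, 0.4]
finger_gap: 0.0851
```

{"op": "servo_tool", "data": {"dp": [[0,0,0],[0,0,0],[0,0,0],[0,0,0],[0,0,0],[0,0,0],[0,0,0],[0,0,0]], "rot": [[0,0,-0.13],[0,0,-0.13],[0,0,-0.13],[0,0,-0.13],[0,0,-0.13],[0,0,-0.13],[0,0,-0.13],[0,0,0]], "claw": [0,0,0,0,0,0,0,0]}}

```text
time_s: 2.95
tcp_pos: [0.467, 0.2327, 0.2312]
tool_rot: [[0.214, 0.977, -0.0], [0.977, -0.214, -0.0], [-0.0, -0.0, -1.0]]
wrist_force: [0.5, 1.3, -0.0]
finger_gap: 0.0854
```

```bash
python3 - <<'E'
from h import *
im=snap('wrist','w2')[:,:,::-1].copy();s=ctrl.read_state();print(s['time_s'],s['tcp_pos'],np.array(s['tool_rot']).round(3).tolist())
hsv=cv2.cvtColor(im,cv2.COLOR_BGR2HSV)
m=cv2.inRange(hsv,(8,75,100),(28,255,255));m=cv2.morphologyEx(m,cv2.MORPH_OPEN,np.ones((5,5)))
for c in cv2.findContours(m,0,1)[0]:
    if cv2.contourArea(c)<800: continue
    bx=cv2.approxPolyDP(c,6,True).reshape(-1,2);print(cv2.contourArea(c),bx.tolist(),ray('w2',bx,.028).round(4)[:,:2].tolist(),ray('w2',bx,.0).round(4)[:,:2].tolist())
E
```

```text
3.0 [0.46700666 0.23285923 0.23121233] [[0.218, 0.976, -0.0], [0.976, -0.218, -0.0], [-0.0, -0.0, -1.0]]
850.5 [[159, 305], [145, 338], [166, 360], [162, 347], [172, 329]] [[0.3078, 0.0838], [0.2758, 0.0406], [0.2916, 0.0016], [0.2927, 0.0225], [0.3131, 0.0464]] [[0.2937, 0.0656], [0.2591, 0.0189], [0.2762, -0.0233], [0.2773, -0.0006], [0.2994, 0.0252]]
2061.0 [[292, 251], [264, 310], [264, 325], [279, 330], [311, 270], [308, 256]] [[0.4804, 0.1213], [0.4318, 0.0492], [0.4272, 0.0275], [0.4441, 0.0162], [0.4977, 0.092], [0.4974, 0.111]] [[0.4802, 0.1062], [0.4278, 0.0282], [0.4228, 0.0048], [0.441, -0.0075], [0.499, 0.0745], [0.4986, 0.095]]
1337.5 [[444, 158], [433, 155], [437, 141], [390, 153], [383, 165], [395, 177], [413, 177], [419, 162], [437, 171]] [[0.6571, 0.195], [0.646, 0.2007], [0.6509, 0.2147], [0.6022, 0.2125], [0.5937, 0.2011], [0.6049, 0.1851], [0.6238, 0.181], [0.6312, 0.1962], [0.6492, 0.1822]] [[0.6713, 0.1858], [0.6593, 0.192], [0.6646, 0.2072], [0.6119, 0.2047], [0.6028, 0.1924], [0.6149, 0.1751], [0.6353, 0.1707], [0.6433, 0.1872], [0.6628, 0.1721]]
3845.5 [[239, 38], [240, 178], [265, 179], [265, 39]] [[0.4724, 0.354], [0.4416, 0.2195], [0.4677, 0.2127], [0.4964, 0.3479]] [[0.4716, 0.3578], [0.4383, 0.2124], [0.4666, 0.205], [0.4975, 0.3512]]
17463.5 [[52, 0], [0, 0], [0, 242], [74, 199], [68, 174], [105, 159]] [[0.312, 0.4208], [0.2658, 0.4304], [0.1569, 0.2039], [0.2581, 0.2349], [0.2625, 0.2629], [0.3068, 0.2701]] [[0.2982, 0.43], [0.2482, 0.4404], [0.1306, 0.1955], [0.2399, 0.229], [0.2447, 0.2593], [0.2926, 0.2671]]
```

View pics/w2.png

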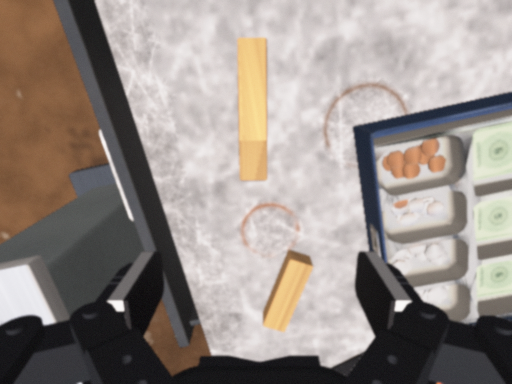

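The wedge is square under the tool, with its tip at rows 38–39, its tail at row 179 and its column about 252. I measure it as 141 mm long against a true 145 mm. The handle centre is at about (0.459,0.237), so the tool needs 2 mm in x and -8 mm in y before going down.

{"op": "servo_tool", "data": {"dp": [[0.2,-0.8,4],[0,0,4],[0,0,4],[0,0,4],[0,0,3],[0,0,2],[0,0,0]], "rot": [[0,0,0],[0,0,0],[0,0,0],[0,0,0],[0,0,0],[0,0,0],[0,0,0]], "claw": [0,0,0,0,0,0,0]}}

```text
time_s: 3.7
tcp_pos: [0.4583, 0.2365, 0.0191]
tool_rot: [[0.218, 0.976, -0.005], [0.976, -0.218, -0.001], [-0.002, -0.005, -1.0]]
wrist_force: [0.7, -0.4, 0.3]
finger_gap: 0.0853
```

{"op": "servo_tool", "data": {"dp": [[0,0,0.8],[0,0,0.5],[0,0,0.3],[0,0,0]], "rot": [[0,0,0],[0,0,0],[0,0,0],[0,0,0]], "claw": [0,0,0,0]}}

```text
time_s: 4.1
tcp_pos: [0.4596, 0.2373, 0.0055]
tool_rot: [[0.215, 0.977, 0.0], [0.977, -0.215, 0.0], [0.0, 0.0, -1.0]]
wrist_force: [0.5, 0.6, -1.0]
finger_gap: 0.0856
```

{"op": "servo_tool", "data": {"dp": [[0,0,0.2],[0,0,0],[0,0,0],[0,0,0],[0,0,0],[0,0,0],[0,0,0],[0,0,0]], "rot": [[0,0,0],[0,0,0],[0,0,0],[0,0,0],[0,0,0],[0,0,0],[0,0,0],[0,0,0]], "claw": [0,255,255,255,255,255,255,255]}}

```text
time_s: 4.9
tcp_pos: [0.4598, 0.2374, 0.0037]
tool_rot: [[0.214, 0.977, 0.001], [0.977, -0.214, 0.0], [0.0, 0.001, -1.0]]
wrist_force: [-0.5, -0.0, 5.2]
finger_gap: 0.0289
```

Gripped, with a gap of 29 mm. Now I'll lift it, carry it to the stand and turn it.

{"op": "servo_tool", "data": {"dp": [[0,0,-1],[0,0,-3],[0,0,-4],[0,0,-4],[0,0,-4],[0,0,-2],[0,0,0]], "rot": [[0,0,0],[0,0,0],[0,0,0],[0,0,0],[0,0,0],[0,0,0],[0,0,0]], "claw": [255,255,255,255,255,255,255]}}

```text
time_s: 5.6
tcp_pos: [0.4603, 0.2376, 0.1863]
tool_rot: [[0.214, 0.977, 0.005], [0.977, -0.214, 0.001], [0.003, 0.005, -1.0]]
wrist_force: [-0.1, 1.0, -1.3]
finger_gap: 0.0289
```

{"op": "servo_tool", "data": {"dp": [[-3,1,0],[-4,1,0],[-4,1,0],[-4,1,0],[-4,1,0],[-4,1,0],[-4,1,0],[-4,1,0]], "rot": [[0,0,0],[0,0,0],[0,0,0],[0,0,0],[0,0,0],[0,0,0],[0,0,0],[0,0,0]], "claw": [255,255,255,255,255,255,255,255]}}

```text
time_s: 6.4
tcp_pos: [0.4703, -0.084, 0.182]
tool_rot: [[0.214, 0.977, -0.003], [0.977, -0.214, 0.001], [0.001, -0.003, -1.0]]
wrist_force: [-0.6, 0.3, -0.6]
finger_gap: 0.0288
```

{"op": "servo_tool", "data": {"dp": [[-4,1,0],[-4,1,0],[-4,1,0],[-4,1,0],[-4,1,0],[-4,1,0],[-2.3,0.2,0],[0,0,0]], "rot": [[0,0,0],[0,0,0],[0,0,0],[0,0,0],[0,0,0],[0,0,0],[0,0,0],[0,0,0]], "claw": [255,255,255,255,255,255,255,255]}}

```text
time_s: 7.2
tcp_pos: [0.4743, -0.3552, 0.1811]
tool_rot: [[0.217, 0.976, -0.002], [0.976, -0.217, 0.002], [0.001, -0.003, -1.0]]
wrist_force: [0.1, 0.6, -1.3]
finger_gap: 0.0288
```

{"op": "servo_tool", "data": {"dp": [[0,0,0],[0,0,0],[0,0,0],[0,0,0],[0,0,0],[0,0,0]], "rot": [[0,0,0.13],[0,0,0.13],[0,0,0.13],[0,0,0.13],[0,0,0.13],[0,0,0.13]], "claw": [255,255,255,255,255,255]}}

```text
time_s: 7.8
tcp_pos: [0.4752, -0.3513, 0.1821]
tool_rot: [[0.842, 0.54, -0.002], [0.54, -0.842, 0.002], [-0.0, -0.003, -1.0]]
wrist_force: [0.4, -0.5, -1.1]
finger_gap: 0.0286
```

{"op": "servo_tool", "data": {"dp": [[0,0,0],[0,0,0],[0,0,0],[0,0,0],[0,0,0],[0,0,0]], "rot": [[0,0,0.13],[0,0,0.13],[0,0,0.13],[0,0,0.13],[0,0,0.13],[0,0,0]], "claw": [255,255,255,255,255,255]}}

```text
time_s: 8.4
tcp_pos: [0.4752, -0.3515, 0.1823]
tool_rot: [[0.997, -0.075, -0.002], [-0.075, -0.997, 0.002], [-0.002, -0.002, -1.0]]
wrist_force: [-0.0, 1.0, -1.0]
finger_gap: 0.0288
```

```bash
python3 - <<'E'
from h import *
snap('wrist','w3');s=ctrl.read_state();print(s['time_s'],s['tcp_pos'],np.array(s['tool_rot']).round(3).tolist(),s['finger_gap'])
print(proj('w3',[[.573,-.286,.028],[.725,-.305,.028],[.71,-.461,.028],[.559,-.439,.028]]).round())
E
```

```text
8.45 [ 0.47526024 -0.35167252  0.18243398] [[0.997, -0.072, -0.001], [-0.072, -0.997, 0.002], [-0.001, -0.002, -1.0]] 0.028996448881293574
[[ 172.   64.]
 [ 164. -176.]
 [ 392. -170.]
 [ 355.   67.]]
```

View pics/w3.png

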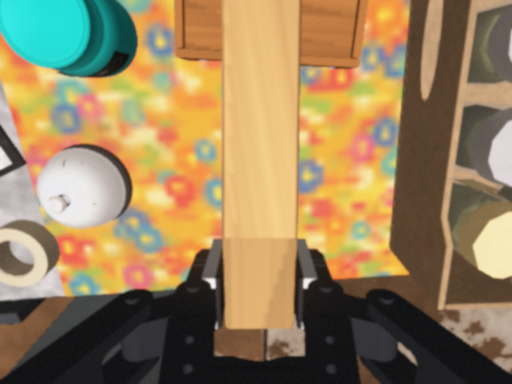

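The deck's front edge runs from about (176,57) at left to (359,67) at right. The wedge is centred in the fingers and square to the tool.

```bash
python3 - <<'E'
from h import *
s=ctrl.read_state();R=np.array(s['tool_rot']);t=np.array(s['tcp_pos'])
for z in(.028,.038):
    L,Rr=ray('w3',[[176,57],[359,67]],z)
    y=(L-Rr);w=np.linalg.norm(y);y/=w;x=np.array([y[1],-y[0],0]);m=(L+Rr)/2
    d=m-t;print(z,L.round(4),Rr.round(4),'w',w,'yaw',np.arctan2(x[1],x[0]),'mid',m.round(4),'along',d@x,'lat(stand y)',-d@y)
print('tool yaw',np.arctan2(R[1,0],R[0,0]))
# wedge tail & taper line in tool frame
z=t[2]-.0037+.028
P=ray('w3',[[223,238],[297,238],[225,329],[296,329]],z);print(((P-t)@R).round(4))
E
```

```text
0.028 [ 0.578  -0.2904  0.028 ] [ 0.5589 -0.4419  0.028 ] w 0.15267860179196932 yaw -0.1247964006675436 mid [ 0.5684 -0.3662  0.028 ] along 0.09427041165247423 lat(stand y) 0.0028071103180712475
0.038 [ 0.577  -0.2927  0.038 ] [ 0.5587 -0.4391  0.038 ] w 0.14752268831561186 yaw -0.12479640066754294 mid [ 0.5678 -0.3659  0.038 ] along 0.09363844920791115 lat(stand y) 0.0026109728109646045
tool yaw -0.07175718012344104
[[ 0.019  -0.0134 -0.0243]
 [ 0.0189  0.0154 -0.0244]
 [-0.0238 -0.014  -0.0242]
 [-0.0238  0.0164 -0.0243]]
```

{"op": "servo_tool", "data": {"dp": [[-3,0.3,0],[-3,0,0],[0,0,0],[0,0,4],[0,0,4],[0,0,4],[0,0,3],[0,0,0]], "rot": [[0,0,0.05],[0,0,0],[0,0,0],[0,0,0],[0,0,0],[0,0,0],[0,0,0],[0,0,0]], "claw": [255,255,255,255,255,255,255,255]}}

```text
time_s: 9.25
tcp_pos: [0.4146, -0.3478, 0.0298]
tool_rot: [[0.992, -0.122, -0.005], [-0.122, -0.992, 0.006], [-0.005, -0.006, -1.0]]
wrist_force: [0.0, -0.0, -0.3]
finger_gap: 0.0289
```

{"op": "servo_tool", "data": {"dp": [[0,0,1.5],[0,0,0.8],[0,0,0],[0,0,0]], "rot": [[0,0,0],[0,0,0],[0,0,0],[0,0,0]], "claw": [255,255,255,255]}}

```text
time_s: 9.65
tcp_pos: [0.4159, -0.3501, 0.0113]
tool_rot: [[0.992, -0.124, 0.001], [-0.124, -0.992, -0.001], [0.001, 0.001, -1.0]]
wrist_force: [0.1, -0.7, -2.1]
finger_gap: 0.0288
```

{"op": "servo_tool", "data": {"dp": [[0,-0.3,0.4],[0,0,0.2],[0,0,0],[0,0,0]], "rot": [[0,0,0],[0,0,0],[0,0,0],[0,0,0]], "claw": [255,255,255,255]}}

```text
time_s: 10.05
tcp_pos: [0.4159, -0.3468, 0.0044]
tool_rot: [[0.992, -0.125, 0.0], [-0.125, -0.992, -0.0], [0.0, 0.0, -1.0]]
wrist_force: [0.2, 0.3, -0.8]
finger_gap: 0.0289
```

{"op": "servo_tool", "data": {"dp": [[0,0,0.1],[0,0,0],[2,0,0],[2,0,0],[1,0,0],[1,0,0],[0,0,0]], "rot": [[0,0,0],[0,0,0],[0,0,0],[0,0,0],[0,0,0],[0,0,0],[0,0,0]], "claw": [255,255,255,255,255,255,255]}}

```text
time_s: 10.75
tcp_pos: [0.4766, -0.3547, 0.0037]
tool_rot: [[0.992, -0.124, 0.002], [-0.124, -0.992, -0.001], [0.002, 0.001, -1.0]]
wrist_force: [3.4, -1.0, 3.7]
finger_gap: 0.0288
```

```bash
python3 - <<'E'
from h import *
snap('wrist','w4');s=ctrl.read_state();print(s['time_s'],s['tcp_pos'],s['wrist_force'],s['torque'])
E
```

```text
10.8 [ 0.47614755 -0.35469853  0.0037254 ] [ 2.73932451 -0.21710016  4.0365997 ] [ 0.00632274 -0.40004699 -0.0217719 ]
```

View pics/w4.png

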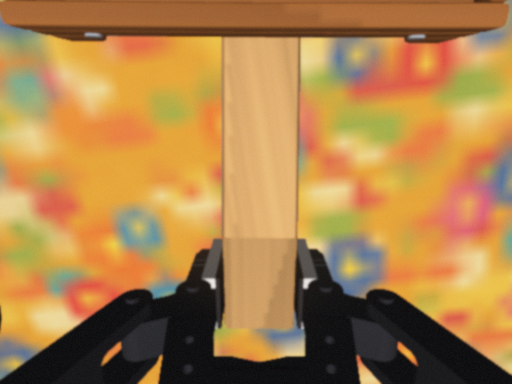

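The tip is under the deck, square and centred: wedge columns 222–299, deck edge at row 37. I'll compute the remaining distance.

```bash
python3 - <<'E'
from h import *
s=ctrl.read_state();R=np.array(s['tool_rot']);t=np.array(s['tcp_pos'])
P=ray('w4',[[100,36.5],[262,37],[400,38.5]],.016);print(((P-t)@R).round(4))
P=ray('w4',[[222,238],[299,238],[222,328],[299,328]],.028);print(((P-t)@R).round(4))
E
```

```text
[[ 0.0924 -0.0561 -0.0122]
 [ 0.0925  0.0017 -0.0121]
 [ 0.0921  0.0511 -0.012 ]]
[[ 0.0193 -0.0137 -0.0243]
 [ 0.0194  0.0164 -0.0242]
 [-0.0229 -0.015  -0.0243]
 [-0.0228  0.018  -0.0243]]
```

{"op": "servo_tool", "data": {"dp": [[1,0,0],[1,0,0],[0.5,0,0],[0.5,0,0],[0,0,0],[0,0,0]], "rot": [[0,0,0],[0,0,0],[0,0,0],[0,0,0],[0,0,0],[0,0,0]], "claw": [255,255,255,255,255,255]}}

```text
time_s: 11.4
tcp_pos: [0.5037, -0.3579, 0.0037]
tool_rot: [[0.992, -0.125, -0.002], [-0.125, -0.992, 0.001], [-0.002, -0.0, -1.0]]
wrist_force: [-5.4, 0.9, 7.9]
finger_gap: 0.0293
```

{"op": "servo_tool", "data": {"dp": [[0.4,0,0],[0.4,0,0],[0.4,0,0],[0,0,0],[0,0,0]], "rot": [[0,0,0],[0,0,0],[0,0,0],[0,0,0],[0,0,0]], "claw": [255,255,255,255,255]}}

```text
time_s: 11.9
tcp_pos: [0.5153, -0.3595, 0.0037]
tool_rot: [[0.992, -0.125, -0.003], [-0.125, -0.992, 0.001], [-0.003, -0.0, -1.0]]
wrist_force: [-8.2, 1.1, 8.3]
finger_gap: 0.029
```

```bash
python3 - <<'E'
from h import *
b=snap('wrist','w5');a=snap('scene','s5');s=ctrl.read_state();print(s['time_s'],s['tcp_pos'],s['wrist_force'],s['torque'],s['finger_gap'])
o=np.hstack([cv2.resize(b,(440,330)),cv2.resize(a[170:280,280:400],(360,330),interpolation=cv2.INTER_CUBIC)])
cv2.imwrite('pics/c5.png',o[:,:,::-1])
t=np.array([.4766,-.3547,0]);print((np.array(s['tcp_pos'])-t)@[.992,-.124,0])
E
```

```text
12.0 [ 0.5153357  -0.35944783  0.00367793] [-7.22729339  2.00609161  7.98897975] [ 0.11462391  1.02557124 -0.01416118] 0.028995004504345927
0.039014544172497244
```

View pics/c5.png

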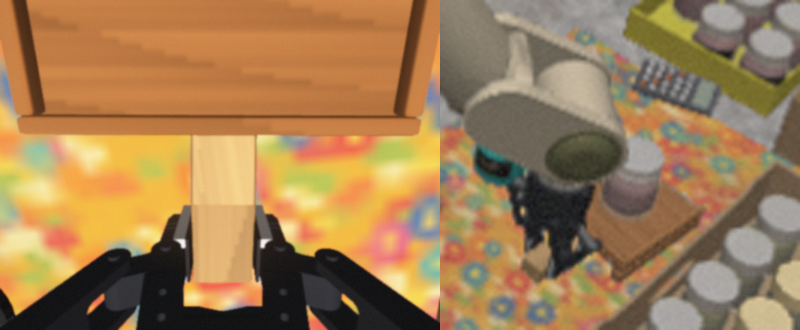

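The jar is upright. The deck edge crosses the wedge at about row 156, and the handle line is at row 238. I'll compute the lift from where the edge crosses the wedge.

```bash
python3 - <<'E'
from h import *
s=ctrl.read_state();R=np.array(s['tool_rot']);t=np.array(s['tcp_pos'])
im=cv2.imread('pics/w5.png');g=cv2.cvtColor(im,cv2.COLOR_BGR2HSV)
print([tuple(int(v) for v in g[r,258]) for r in range(148,164)])
for row in(154,155,156,157,158):
    z=.02
    for _ in range(9):
        d=((ray('w5',[[258,row]],z)-t)@R)[0]; z=.028-.24*(d[0]-.0193)
    print(row,d.round(4),round(z,4))
E
```

```text
[(13, 164, 184), (14, 162, 187), (13, 164, 185), (14, 161, 187), (14, 162, 187), (14, 167, 186), (14, 165, 186), (14, 166, 187), (14, 158, 192), (16, 142, 209), (17, 127, 230), (18, 118, 238), (19, 115, 241), (19, 115, 240), (19, 116, 240), (19, 116, 240)]
154 [ 0.0507  0.0004 -0.0169] 0.0205
155 [ 0.0503  0.0004 -0.017 ] 0.0206
156 [ 0.05    0.0004 -0.0171] 0.0206
157 [ 0.0496  0.0004 -0.0172] 0.0207
158 [ 0.0492  0.0004 -0.0173] 0.0208
```

The lift is about 4.7 mm by the edge crossing, or about 3.8 mm by travel. I'll push 2 mm more to centre it in the 2–8 mm band, let it settle, check, and hand in.

{"op": "servo_tool", "data": {"dp": [[0.2,0,0],[0,0,0],[0,0,0],[0,0,0],[0,0,0]], "rot": [[0,0,0],[0,0,0],[0,0,0],[0,0,0],[0,0,0]], "claw": [255,255,255,255,255]}}

```text
time_s: 12.5
tcp_pos: [0.5169, -0.3597, 0.0037]
tool_rot: [[0.992, -0.125, -0.004], [-0.125, -0.992, 0.001], [-0.004, -0.001, -1.0]]
wrist_force: [-10.2, 1.9, 9.3]
finger_gap: 0.0287
```

```bash
python3 - <<'E'
from h import *
im=snap('wrist','w6');s=ctrl.read_state();R=np.array(s['tool_rot']);t=np.array(s['tcp_pos'])
g=cv2.cvtColor(im,cv2.COLOR_RGB2HSV)
row=next(r for r in range(140,220) if g[r,258,1]<145)
z=.02
for _ in range(9):
    d=((ray('w6',[[258,row]],z)-t)@R)[0]; z=.028-.24*(d[0]-.0193)
print(row,d,z,t,s['wrist_force'],s['finger_gap'],np.abs(s['qvel']).max(),R[:,2])
if .0195<z<.0225 and s['finger_gap']>.025: print(ctrl.hand_in())
E
```

```text
162 [ 0.04775     0.00043882 -0.01764981] 0.021172000049953718 [ 0.51691243 -0.35963962  0.00370196] [-9.56690944  1.77092384 10.20494233] 0.029199730546633187 0.0016284352709901213 [-0.00364238  0.00113701 -0.99999272]
the job is handed in; nothing more can be done
None
```

I pushed the wedge squarely under the middle of the deck's front edge and handed the job in at about 12.6 s, still gripping the handle. `hand_in` gives no verdict, so the result rests on my last checks:

| Check | Result |
|---|---|
| Deck's front edge | about 21.2 mm up, a lift of about 5.2 mm by where the edge crosses the wedge |
| Lift by distance travelled | about 4.2 mm, so the two estimates differ by about 1 mm; both are within 2–8 mm |
| Wrist force | about 10 N resisting the push |
| Grip | finger gap 29 mm |
| Motion | arm at rest |
| Wedge | flat; about 0.4 mm off the gripper's centre line when the stand is taken at its measured yaw |
| Jar | upright in the scene picture, taken just before the last 2 mm push |

I moved none of the bystanders on purpose, and no force reading suggested the arm hit anything. I did not measure their positions again at the end.

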